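Clamp a mounted specimen with the ball knob

TASK

Stand the loose black disc-shaped specimen upright, polished face up, in the clamp between the open jaw and the vee stop and let go of it; then turn the smooth ball knob clockwise until the jaw holds the specimen snugly in the vee. Feel for the point where it tightens and stop soon after it, because the specimen chips if it is overtightened; move the jaw by the knob only, leave the knob free, and do not disturb the other things on the bench.

Things in the scene. Friction and masses are not known exactly. Their poses are not given: they have to be found in the camera images.
- specimen: mounted metal specimen to be clamped: a plain black disc, diameter 30 mm, height 22 mm, about 40 g, with a small steel rectangle showing in its upper (polished) face; stands loose on the bench. Origin: centre of its underside; z up.
- clamp: fixed steel specimen clamp, turned differently each time: bed plate 190 x 70 mm, 12 mm thick, a grey gear housing (56 mm square, top 38 mm above the bench) at one end, a vee stop at the other. Origin: on the bench, midway across the plate, between jaw and stop. +x runs along the plate from the knob to the stop, z up.
- nest (a point): point on the bed plate's top, 12 mm above the bench, 3 mm from the clamp's origin towards the knob: stand the specimen's underside centre here first. Jaw face 18 to 24 mm away on one side; on the other a fixed vee stop, 20 mm high, 120 degree vee 20 mm across, left at a place that varies by 8 mm: the seated specimen's axis lies 5 to 13 mm from here towards +x. Open on both y sides for the fingers.
- ball (a point): centre of the smooth black ball knob (diameter 38 mm), 78 mm above the bench, 100 mm from the clamp's origin along its -x, on a vertical neck of diameter 12 mm. It turns about the vertical here. Slippery (friction 0.24 to 0.36): the pads must reach down past its centre; tips closing 8 mm or more above it slide off. At the centre a 20 N grip slips at about 0.2 N m, 40 N at about 0.45 N m.
- knob (a joint): turn of the ball knob in rad, 0 (jaw fully back) to 3.6, at 0.4 to 1.1 at the start. It grows clockwise seen from above and closes the jaw 8 mm per rad. It takes 0.12 N m to turn with the jaw free, plus 0.008 N m per newton of jaw pressure, and stays where left (pressure over about 15 N eases to about 15 N on release). 1.1 to 3 rad are needed: usually more than one grasp.
- jaw: steel jaw driven by the knob: flat plate 24 mm wide, 13 to 31 mm above the bench, moving along the clamp's +x to close. Origin: middle of the lower edge of its face. Move it by the knob only. It slides the specimen along the plate (under 1 N); where the vee stops it is found by feel: then the, pressure rises by about 12 N for each 0.1 rad of knob turn. 5 N holds; above 30 N the specimen chips.
- dust_cap0: bystander: round black dust cap, diameter 34, height 20 mm. Origin: underside.
- dust_cap1: bystander: round black dust cap, diameter 34, height 20 mm. Origin: underside.
- objective: bystander: steel microscope objective standing on its wide end, diameter 25, height 48 mm. Origin: underside.
- bearing_ring: bystander: open steel bearing ring lying flat, outer diameter 48, bore 38, height 14 mm. Origin: underside.
- jar: bystander: small amber jar with black cap, diameter 48, height 70 mm. Origin: underside.
- hex_wrench: bystander: steel spanner lying flat, 130 long mm. Origin: underside at the middle.
- roller: bystander: steel bearing roller standing upright, diameter 24, height 24 mm. Origin: underside.
Not all that is in view belongs to the job. Leave any red or yellow look-alike of the specimen alone.

How it is judged (in metres and radians):
On the way, in this order (a step that is already met when the one before it is completed fails the run):
1. the specimen stands in the clamp between jaw and stop, released, before the jaw presses it (z of specimen in the frame of clamp below 0.014 m and y of specimen in the frame of clamp between -0.008 and 0.008 m and x of specimen in the frame of clamp between -0.02 and 0.014 m and angle between specimen's own z axis and vertical below 0.1 rad and contact force between the fingers and specimen below 0.1 N and contact force between jaw and specimen below 2 N), for 0.2 s.
2. the jaw presses the specimen into the vee (contact force between jaw and specimen between 5 and 30 N and angle between specimen's own z axis and vertical below 0.1 rad and x of specimen in the frame of clamp between -0.001 and 0.013 m and y of specimen in the frame of clamp between -0.004 and 0.004 m and z of specimen in the frame of clamp below 0.014 m), for 0.2 s.
At the end, for the whole second after the job is handed in: The specimen stands upright (within 0.1 rad), polished face up, on the bed plate, at rest in the vee (its origin -1 to 13 mm along the clamp's x from the clamp's origin and within 4 mm of its centre line), held by the jaw with 5 to 30 N (all of step 2 and linear speed of specimen below 0.01 m/s); the robot touches nothing.
It fails at once if the jaw presses the specimen with more than 30 N (it chips) (contact force between jaw and specimen above 30 N).
It fails at once if the robot pushes the jaw itself with more than 8 N (contact force between any of the fingers, the arm and jaw above 8 N).
It fails at once if a bystander is moved more than 30 mm (distance of any of dust_cap0, dust_cap1, objective, bearing_ring, jar, hex_wrench, roller from where it was at the start of the episode above 0.03 m).
It also fails if it takes over 72 s, if anything falls off the work surface, if the arm or the gripper's body presses on something with over 40 N, if the wrist force passes 120 N, or if a joint passes its speed limit or range.

ROBOT

A 6-joint arm with a two-finger parallel gripper is mounted at the origin on the work surface. World frame = base frame: x ahead of the robot, y to its left, z up, the work surface at z = 0. Lengths are in m, angles in degrees, forces in N, time in s.
With the tool pointing down it reaches from about 0.25 to 0.85 m from the base axis. Payload 12.5 kg.
Tool frame: the origin (TCP) lies midway between the tips of the shut fingers; the grasp point (between the pads) lies behind it (pinch_z is the z of the grasp point in the tool frame, in m); z points along the fingers, y is the line along which they close (so a half turn about z gives the same grasp; the last joint's range is limited). The gripper opens to 93 mm and grips with 3 to 60 N. Pads are 15 mm wide; open, the fingers measure 128 mm over their backs; the gripper's body (75 mm by 188 mm) begins 65 mm behind the grasp point.
Start: joints at [66.085, 20.094, 94.641, -0, 65.266, -4.847], TCP at [0.18, 0.52, 0.219] pointing down, gripper open.
Joint ranges: [-157.81, 157.81], [-45, 120.19], [0.68, 151.7], [-89.99, 269.99], [4.06, 180], [-164.3, 164.3]. Speed limits (degrees/s): [127.2, 127.2, 159.86, 180, 180, 180].

INTERFACE

Orientations are given as [roll, pitch, yaw] about the fixed x, y, z axes, in that order (R = Rz(yaw) Ry(pitch) Rx(roll)).
In Python, from cell import * gives the robot as it stands.
- The arm moves only by the tool step_arm, never from a script. Its argument "increments" is a list of rows, each an object with "gripper": the closure, from 0 (fully open) to 1 (shut); "translation": the shift along the tool's x, y, z in cm, a list of three; "turn": the turn, a rotation vector about the tool's x, y, z in rad, a list of three. A call has exactly 8 rows; each row shifts and turns the commanded pose from where the row before left it, along the tool's axes as they then stand; what a row does not reach is not made up. A row lasts 1/10 s, in which the tool goes at most 50 mm and 8.59 degrees, less where a joint would pass 70% of its speed; a pose out of reach is approached as far as the arm can. A call with a gripper value outside its range is refused whole. The fingers move at their own pace and stop on an object; the grip force is fixed at half the most. Time passes only in rows, so rows that do not move let the fingers close, or fill a call up. It gives the time, the measured TCP pose, the force, the opening and the grip force at its end, in the units of the state.
- get_state(): the state, without advancing time (a new reading comes with each control period).
- capture(name): name is "scene" or "top" or "wrist"; returns a dict with "pixels" (400x640x3 uint8, blue, green, red), "K" (3x3 intrinsics, pixels), "dist" ([k1, k2, p1, p2, k3] as OpenCV has them; the pictures are not rectified), "T" (4x4, takes a point from camera to world coordinates). Camera axes: x right, y down, z forward; pixel columns grow to the right and rows downward; lengths in m; the calibration is good to about 2 mm. A picture is of the moment at which its call begins. There is no depth.
- hand_in(): hands the job in; it is judged then, once.
Trained networks look in a picture, given as the dict that the camera call returned (one of the last four; its "shot" number tells which), for a name from the list of things; names that differ only in an ending like _2 or _b are one class to them, and where a whole thing is asked for, a point or a joint stands for the part that bears it (a point fixed in the world has none). Each returns a list of dicts, best first, with "score" (0 to 1); they miss things now and then, are a little off and sometimes report something else, mostly with a low value. They report only what shows in the picture. A call takes as long as a camera call. They do not tell look-alikes from the thing itself.
- search_frame(thing, picture): "box" ([left, top, right, bottom] in pixels, round what is visible of it).
- cut_out(thing, picture): "mask" (400x640 bool, what is visible of it) and "box" ([left, top, right, bottom] in pixels, round what is visible of it).
- pinpoint(thing, picture): "pixel" ([column, row] in pixels: a listed point, or the origin of a listed thing).
The state is a dict: "time_s": time; "joint_pos": joint angles; "joint_velocities": joint speeds; "tau": joint torques, N m; "tool_pos": TCP position; "orientation": TCP orientation; "contact_force": force on the tool from outside, world axes, zero at the start; "torque": the same for the moment, N m; "finger_gap": opening from 0.0 (shut) to 1.0 (fully open); "finger_force": force on a finger pad.
Only numpy, scipy, OpenCV 4.12 (cv2) and the standard library are available. Lean on these libraries where they do the work, as an engineer would, in place of code of your own. Each camera call takes 0.05 s, during which the arm holds its last target. There are 200 camera calls.

## Working session

There is one attempt and no reset: what is moved stays moved. The work goes in short steps, Python scripts to look and compute and a tool call to move; the robot and the scene stay as the last step left them, time stands still between calls to the robot, and variables do not carry over. Pictures are saved under pics/ and viewed, at most 13 in all, crops included, and the job is handed in when it is done.

Besides the shell and the picture viewer there is one more tool, called as name(argument=value, ...), one argument or row to a line, values as JSON. step_arm: Moves the arm, as the interface text tells. Its arguments: {"type":"object","properties":{"increments":{"type":"array"}},"required":["increments"]}

```bash
ls; mkdir -p pics
cat > h.py <<'E'
from cell import *
import numpy as np, cv2
def ray(p,px):
    u=cv2.undistortPoints(np.array([[px]],float),np.array(p["K"],float),np.array(p["dist"],float))[0,0]
    T=np.array(p["T"]);d=T[:3,:3]@np.array([u[0],u[1],1.]);return T[:3,3],d
def onz(p,px,z):
    o,d=ray(p,px);return o+d*(z-o[2])/d[2]
def proj(p,X):
    T=np.linalg.inv(np.array(p["T"]));r=cv2.Rodrigues(T[:3,:3])[0]
    return cv2.projectPoints(np.array([X],float),r,T[:3,3],np.array(p["K"],float),np.array(p["dist"],float))[0].reshape(-1,2)[0] if np.ndim(X)==1 else cv2.projectPoints(np.array(X,float),r,T[:3,3],np.array(p["K"],float),np.array(p["dist"],float))[0].reshape(-1,2)
E
python3 - <<'E'
from h import *
s=get_state();print({k:s[k] for k in s})
Z=dict(specimen=0,clamp=0,nest=.012,ball=.078,jaw=.013,dust_cap0=0,objective=0,bearing_ring=0,jar=0,hex_wrench=0,roller=0)
for c in("top","scene"):
    p=capture(c);cv2.imwrite(f"pics/{c}0.png",p["pixels"])
    print(c,np.array(p["T"])[:3,3])
    for n in Z:
        for r in pinpoint(n,p)[:3]:
            print(n,round(r["score"],2),np.round(r["pixel"],1),onz(p,r["pixel"],Z[n]).round(4)[:2])
E
```

```text
pics
{'time_s': 0.0, 'joint_pos': array([ 6.60855653e+01,  2.01232144e+01,  9.46769076e+01, -6.56341161e-04,
        6.52648919e+01, -4.84722053e+00]), 'joint_velocities': array([-0.03504237,  0.06367941, -0.02413036,  0.1086153 ,  0.0162375 ,
        0.00829508]), 'tau': array([-2.11721286e-03, -4.97304440e+01, -2.85257649e+01,  6.97857840e-02,
        2.57566263e-02, -9.37992399e-05]), 'tool_pos': array([0.17951216, 0.5195192 , 0.21811244]), 'orientation': array([-1.79935168e+02, -4.89993255e-03,  1.60933058e+02]), 'contact_force': array([ 0.13612186, -0.77256246, -0.74640872]), 'torque': array([-0.03691601,  0.02555972,  0.00662259]), 'finger_force': 0.0, 'finger_gap': 1.0017987102043715}
top [0.38609765 0.05498805 1.12775886]
specimen 0.67 [255.8 223.7] [0.4938 0.2292]
specimen 0.64 [281.1 229.4] [0.479  0.1566]
specimen 0.49 [234.7 244.2] [0.4344 0.2869]
clamp 0.78 [383.8 220.5] [ 0.5096 -0.1347]
nest 0.82 [381.6 219.2] [ 0.5118 -0.1265]
ball 0.51 [351.  224.4] [ 0.4892 -0.0347]
jaw 0.37 [373.6 222.1] [ 0.5032 -0.1037]
dust_cap0 0.62 [346.6 144.2] [ 0.7321 -0.0274]
dust_cap0 0.4
[... 349 characters left out ...]
0.66 [352.  163.9] [0.4798 0.2378]
specimen 0.48 [328.5 180.9] [0.4839 0.1544]
specimen 0.45 [354.1 147.5] [0.4418 0.2776]
clamp 0.8 [242.8 249.9] [ 0.5127 -0.1315]
nest 0.58 [244.5 248.3] [ 0.5172 -0.1282]
ball 0.62 [265.6 204. ] [ 0.4828 -0.0374]
jaw 0.38 [247.4 239. ] [ 0.5015 -0.1091]
dust_cap0 0.71 [334.4 290.7] [ 0.7254 -0.0233]
dust_cap0 0.45 [288.7 157. ] [0.3598 0.1181]
objective 0.57 [407.8 218.9] [0.6916 0.24  ]
objective 0.53 [245.2 240.3] [ 0.4949 -0.1127]
bearing_ring 0.72 [322.6 140.4] [0.3711 0.2249]
jar 0.57 [400.7 135.3] [0.4879 0.408 ]
hex_wrench 0.66 [212.1 348.2] [ 0.667  -0.3159]
hex_wrench 0.65 [243.  250.6] [ 0.5145 -0.1322]
roller 0.45 [161.8 261. ] [ 0.4201 -0.301 ]
```

Run:
```python
import cv2,numpy as np
a=cv2.imread("pics/top0.png");b=cv2.imread("pics/scene0.png")
u=cv2.resize(a[120:300,170:470],(800,480),interpolation=3)
cv2.imwrite("pics/topc.png",u)
c=cv2.resize(b[130:200,300:400],(400,280),interpolation=3)
d=cv2.resize(a[205:260,220:300],(400,275),interpolation=3)
e=cv2.resize(b[185:285,200:300],(400,300),interpolation=3)
f=cv2.resize(a[185:260,325:425],(400,300),interpolation=3)
cv2.imwrite("pics/crops.png",np.vstack([np.hstack([c[:275],d]),np.hstack([e,f])]))
```

```text
(no output)
```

View pics/topc.png

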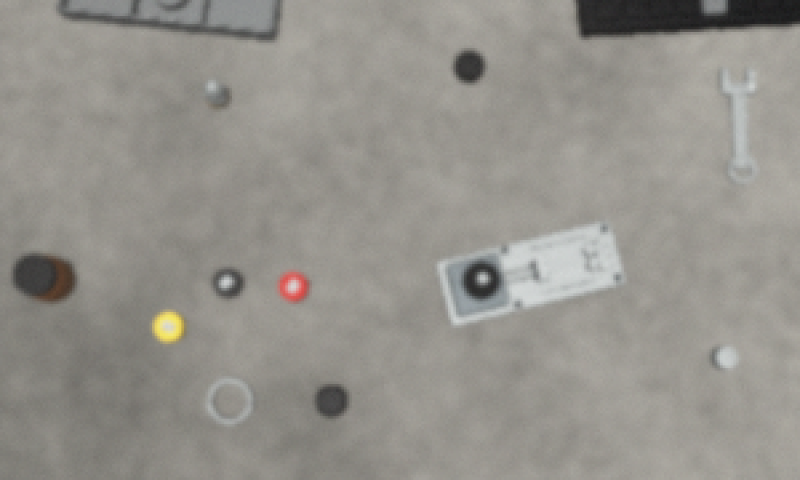

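View pics/crops.png

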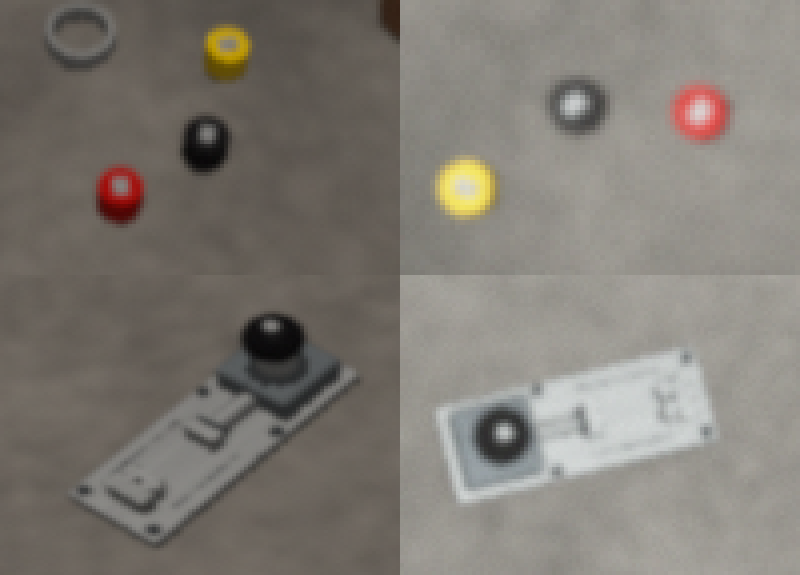

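The loose black things in the top view are at (255,224), and the two dust caps at (347,144) and (292,270). Only (255,224) shows the steel rectangle, as the crop confirms, so it is the specimen. The red one at (280,229) and the yellow one at (234,244) are look-alikes. The clamp runs right and slightly up from the ball at (351,224), a yaw of about -76°.

```bash
cat >> h.py <<'E'
from scipy.spatial.transform import Rotation as Ro
def plan(target,yaw,n):
    "tool-frame rows (cm, rad) from the present pose to target, tool down, turning evenly"
    s=get_state();R=Ro.from_euler("xyz",s["orientation"],degrees=True)
    Re=Ro.from_euler("xyz",[180,0,yaw],degrees=True)
    d=(np.array(target)-s["tool_pos"])/n; rv=(R.inv()*Re).as_rotvec()/n
    print("pose",s["tool_pos"].round(4),s["orientation"].round(2),"t",s["time_s"])
    for i in range(n): print((R*Ro.from_rotvec(rv*i)).inv().apply(d*100).round(2).tolist(),rv.round(4).tolist())
E
python3 - <<'E'
from h import *
import cell; print([n for n in dir(cell) if not n.startswith('_')]); print(getattr(cell,'pinch_z',None))
plan([.49,.23,.20],105,8)
E
```

```text
['IKError', 'capture', 'cut_out', 'get_state', 'hand_in', 'pinch_z', 'pinpoint', 'search_frame']
-0.0188
pose [0.1797 0.5198 0.2186] [180.    -0.   160.93] t 1.2
[-4.85, -2.16, 0.23] [0.0, -0.0, 0.122]
[-5.08, -1.55, 0.23] [0.0, -0.0, 0.122]
[-5.23, -0.92, 0.23] [0.0, -0.0, 0.122]
[-5.3, -0.28, 0.23] [0.0, -0.0, 0.122]
[-5.3, 0.37, 0.23] [0.0, -0.0, 0.122]
[-5.21, 1.01, 0.23] [0.0, -0.0, 0.122]
[-5.05, 1.64, 0.23] [0.0, -0.0, 0.122]
[-4.81, 2.24, 0.23] [0.0, -0.0, 0.122]
```

step_arm(
  increments=[
    {"gripper":0,"translation":[-4.5,-2.0,0.2],"turn":[0,0,0.122]},
    {"gripper":0,"translation":[-4.6,-1.4,0.2],"turn":[0,0,0.122]},
    {"gripper":0,"translation":[-4.7,-0.8,0.2],"turn":[0,0,0.122]},
    {"gripper":0,"translation":[-4.8,-0.3,0.2],"turn":[0,0,0.122]},
    {"gripper":0,"translation":[-4.8,0.4,0.2],"turn":[0,0,0.122]},
    {"gripper":0,"translation":[-4.7,0.9,0.2],"turn":[0,0,0.122]},
    {"gripper":0,"translation":[-4.6,1.5,0.2],"turn":[0,0,0.122]},
    {"gripper":0,"translation":[-4.4,2.1,0.2],"turn":[0,0,0.122]},
  ],
)

```text
time_s: 2.0
tool_pos: [0.4638, 0.2553, 0.2028]
orientation: [180.0, -0.0, 104.7]
contact_force: [0.0, 0.3, 0.6]
finger_gap: 1.003
finger_force: 0.0
```

Run:
```python
from h import *
p=capture("wrist");cv2.imwrite("pics/w1.png",p["pixels"]);print(np.array(p["T"]).round(3))
for r in cut_out("specimen",p):
    m=r["mask"].astype(np.uint8); x=m.nonzero(); px=[x[1].mean(),x[0].mean()]
    print(r["score"],r["box"],onz(p,px,.011).round(4), p["pixels"][m>0].mean(0))
for r in pinpoint("specimen",p): print(r["score"],r["pixel"],onz(p,r["pixel"],0).round(4))
plan([.49,.23,.12],105,8)
```

```text
[[ 0.967  0.245  0.067  0.446]
 [ 0.254 -0.933 -0.254  0.325]
 [ 0.001  0.262 -0.965  0.368]
 [ 0.     0.     0.     1.   ]]
0.84 [297.1, 140.5, 324.0, 165.9] [0.4424 0.2871 0.011 ] [ 96.24744376 169.10429448 183.7402863 ]
0.62 [325.9, 191.4, 346.2, 219.7] [0.4902 0.2285 0.011 ] [61.81818182 62.68921776 62.04651163]
0.57 [307.6, 240.1, 332.0, 264.5] [0.4878 0.1587 0.011 ] [ 84.34090909  86.8822314  166.59090909]
0.72 [311.5, 152.1] [0.4438 0.2869 0.    ]
0.71 [313.7, 248.9] [0.4799 0.1567 0.    ]
pose [0.464  0.2551 0.2024] [-1.7999e+02  1.0000e-02  1.0477e+02] t 2.15
[-0.39, 0.23, 1.03] [-0.0, 0.0, -0.0005]
[-0.39, 0.23, 1.03] [-0.0, 0.0, -0.0005]
[-0.39, 0.23, 1.03] [-0.0, 0.0, -0.0005]
[-0.39, 0.23, 1.03] [-0.0, 0.0, -0.0005]
[-0.39, 0.23, 1.03] [-0.0, 0.0, -0.0005]
[-0.39, 0.23, 1.03] [-0.0, 0.0, -0.0005]
[-0.39, 0.23, 1.03] [-0.0, 0.0, -0.0005]
[-0.39, 0.23, 1.03] [-0.0, 0.0, -0.0005]
```

View pics/w1.png

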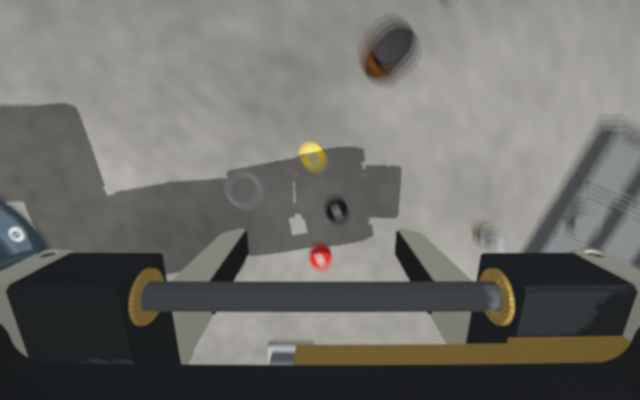

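The wrist view shows the specimen at (337,210), red at (320,257) and yellow at (313,156). It is slightly blurred by motion. I'll go lower and measure again.

step_arm(
  increments=[
    {"gripper":0,"translation":[-0.5,0.3,1.5],"turn":[0,0,0]},
    {"gripper":0,"translation":[-0.5,0.3,1.5],"turn":[0,0,0]},
    {"gripper":0,"translation":[-0.5,0.3,1.5],"turn":[0,0,0]},
    {"gripper":0,"translation":[-0.5,0.3,1.5],"turn":[0,0,0]},
    {"gripper":0,"translation":[-0.5,0.3,1.5],"turn":[0,0,0]},
    {"gripper":0,"translation":[-0.6,0.3,0.7],"turn":[0,0,0]},
    {"gripper":0,"translation":[0,0,0],"turn":[0,0,0]},
    {"gripper":0,"translation":[0,0,0],"turn":[0,0,0]},
  ],
)

```text
time_s: 2.95
tool_pos: [0.488, 0.232, 0.1212]
orientation: [180.0, -0.0, 105.0]
contact_force: [0.5, -0.5, -0.1]
finger_gap: 1.0
finger_force: 0.0
```

Run:
```python
from h import *
p=capture("wrist");cv2.imwrite("pics/w2.png",p["pixels"])
for r in cut_out("specimen",p):
    m=r["mask"].astype(np.uint8); x=m.nonzero(); px=[x[1].mean(),x[0].mean()]
    print(r["score"],r["box"],onz(p,px,.011).round(4), p["pixels"][m>0].mean(0))
    # outline projection check
a=np.linspace(0,2*np.pi,24,endpoint=False)
for c in [(.490,.2285),(.492,.2285),(.490,.231)]:
    q=proj(p,np.array([[c[0]+.015*np.cos(t),c[1]+.015*np.sin(t),z] for z in(0,.022) for t in a]));print(c,q.min(0),q.max(0))
plan([.49,.2285,.02],105,8)
```

```text
0.95 [272.2, 115.7, 305.9, 149.4] [0.442  0.2876 0.011 ] [122.20359955 238.28683915 244.67266592]
0.64 [304.0, 188.0, 337.0, 219.3] [0.4898 0.2277 0.011 ] [49.95363409 49.55889724 48.74686717]
(0.49, 0.2285) [305.71577606 184.15446284] [336.71598912 218.77941295]
(0.492, 0.2285) [307.71848091 184.6475468 ] [338.70300044 219.27902707]
(0.49, 0.231) [306.35107891 181.85059556] [337.4227725  216.44371105]
pose [0.4881 0.2321 0.1214] [ 1.7994e+02 -1.0000e-02  1.0504e+02] t 3.05
[-0.05, 0.01, 1.27] [0.0001, -0.0, 0.0001]
[-0.05, 0.01, 1.27] [0.0001, -0.0, 0.0001]
[-0.05, 0.01, 1.27] [0.0001, -0.0, 0.0001]
[-0.05, 0.01, 1.27] [0.0001, -0.0, 0.0001]
[-0.05, 0.01, 1.27] [0.0001, -0.0, 0.0001]
[-0.05, 0.01, 1.27] [0.0001, -0.0, 0.0001]
[-0.05, 0.01, 1.27] [0.0001, -0.0, 0.0001]
[-0.05, 0.01, 1.27] [0.0001, -0.0, 0.0001]
```

step_arm(
  increments=[
    {"gripper":0,"translation":[-0.2,0,2.5],"turn":[0,0,0]},
    {"gripper":0,"translation":[-0.2,0,2.5],"turn":[0,0,0]},
    {"gripper":0,"translation":[-0.1,0,2.5],"turn":[0,0,0]},
    {"gripper":0,"translation":[0,0,2.0],"turn":[0,0,0]},
    {"gripper":0,"translation":[0,0,1.2],"turn":[0,0,0]},
    {"gripper":0,"translation":[0,0,0.9],"turn":[0,0,0]},
    {"gripper":0,"translation":[0,0,0],"turn":[0,0,0]},
    {"gripper":1,"translation":[0,0,0],"turn":[0,0,0]},
  ],
)

```text
time_s: 3.85
tool_pos: [0.4897, 0.227, 0.0053]
orientation: [179.9, -0.0, 105.0]
contact_force: [-0.6, 0.1, -0.1]
finger_gap: 0.955
finger_force: 0.0
```

step_arm(
  increments=[
    {"gripper":1,"translation":[0,0,0],"turn":[0,0,0]},
    {"gripper":1,"translation":[0,0,0],"turn":[0,0,0]},
    {"gripper":1,"translation":[0,0,0],"turn":[0,0,0]},
    {"gripper":1,"translation":[0,0,0],"turn":[0,0,0]},
    {"gripper":1,"translation":[0,0,0],"turn":[0,0,0]},
    {"gripper":1,"translation":[0,0,0],"turn":[0,0,0]},
    {"gripper":1,"translation":[0,0,0],"turn":[0,0,0]},
    {"gripper":1,"translation":[0,0,0],"turn":[0,0,0]},
  ],
)

```text
time_s: 4.65
tool_pos: [0.4893, 0.2268, 0.0046]
orientation: [-180.0, 0.0, 105.0]
contact_force: [-0.1, -0.4, 0.0]
finger_gap: 0.306
finger_force: 30.0
```

step_arm(
  increments=[
    {"gripper":1,"translation":[0,0,-2.0],"turn":[0,0,0]},
    {"gripper":1,"translation":[0,0,-4.5],"turn":[0,0,0]},
    {"gripper":1,"translation":[0,0,-4.5],"turn":[0,0,0]},
    {"gripper":1,"translation":[-2.0,-0.4,-4.0],"turn":[0,0,0]},
    {"gripper":1,"translation":[-4.4,-0.9,-1.5],"turn":[0,0,0]},
    {"gripper":1,"translation":[-4.5,-1.0,0],"turn":[0,0,0]},
    {"gripper":1,"translation":[-4.5,-1.0,0],"turn":[0,0,0]},
    {"gripper":1,"translation":[-4.5,-1.0,0],"turn":[0,0,0]},
  ],
)

```text
time_s: 5.45
tool_pos: [0.4991, 0.0217, 0.1699]
orientation: [180.0, 0.0, 105.0]
contact_force: [0.1, 0.2, -0.8]
finger_gap: 0.306
finger_force: 30.0
```

step_arm(
  increments=[
    {"gripper":1,"translation":[-4.5,-1.0,0],"turn":[0,0,0]},
    {"gripper":1,"translation":[-4.5,-1.0,0],"turn":[0,0,0]},
    {"gripper":1,"translation":[-4.5,-1.0,0],"turn":[0,0,0]},
    {"gripper":1,"translation":[-3.5,-0.6,0],"turn":[0,0,0]},
    {"gripper":1,"translation":[-2.0,-0.3,0],"turn":[0,0,0]},
    {"gripper":1,"translation":[0,0,0],"turn":[0,0,0]},
    {"gripper":1,"translation":[0,0,0],"turn":[0,0,0]},
    {"gripper":1,"translation":[0,0,0],"turn":[0,0,0]},
  ],
)

```text
time_s: 6.25
tool_pos: [0.5107, -0.1691, 0.1696]
orientation: [-180.0, -0.0, 105.1]
contact_force: [0.0, 0.7, -0.8]
finger_gap: 0.299
finger_force: 30.0
```

Run:
```python
from h import *
s=get_state();print(s["tool_pos"],s["orientation"],s["finger_gap"],s["finger_force"])
p=capture("wrist");np.save("w3.npy",p,allow_pickle=True);cv2.imwrite("pics/w3.png",p["pixels"])
for n,z in dict(clamp=0,nest=.012,ball=.078,jaw=.013).items():
    for r in pinpoint(n,p)[:2]: print(n,round(r["score"],2),np.round(r["pixel"],1),onz(p,r["pixel"],z).round(4)[:2])
```

```text
[ 0.5106898  -0.16913012  0.16955949] [-1.79983615e+02 -2.31690339e-02  1.05060506e+02] 0.29920802401996155 29.999959766864777
clamp 0.58 [334.5 152.5] [ 0.5166 -0.1277]
nest 0.78 [335.  152.5] [ 0.5163 -0.1265]
ball 0.64 [336.9  42.9] [ 0.4889 -0.0348]
jaw 0.58 [337.7 131.1] [ 0.5128 -0.1031]
```

View pics/w3.png

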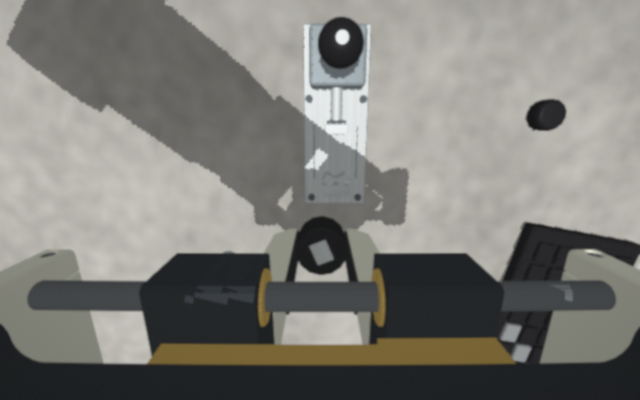

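The wrist view shows the clamp nearly vertical, with the ball at (341,43), the jaw at (337,130), the vee at (334,178) and the four screws. The specimen is held upright with its polished face up. I'll fit the clamp pose next.

Run:
```python
import numpy as np,cv2
p=np.load("w3.npy",allow_pickle=True).item();i=p["pixels"]
cv2.imwrite("pics/w3c.png",cv2.resize(i[10:215,280:400],(350,598),interpolation=2))
from h import *
r=cut_out("ball",p)
for q in r[:2]:print(q["score"],q["box"])
for q in search_frame("clamp",p)[:1]:print(q)
# ball silhouette projection
for c in [(.489,-.035),(.487,-.033)]:
    o=np.array(p["T"])[:3,3];C=np.array([*c,.078]);w=C-o;w/=np.linalg.norm(w)
    u=np.cross(w,[0,0,1]);u/=np.linalg.norm(u);v=np.cross(w,u)
    q=proj(p,np.array([C+.019*(np.cos(t)*u+np.sin(t)*v) for t in np.linspace(0,6.3,60)]));print(c,q.min(0),q.max(0))
```

```text
0.63 [315.4, 18.2, 365.2, 69.2]
0.25 [527.0, 104.3, 564.2, 131.2]
{'box': [304.2, 16.6, 372.5, 200.7], 'score': 0.65}
(0.489, -0.035) [313.76434296  15.99283872] [360.27487877  68.56311705]
(0.487, -0.033) [311.99853541  12.48985523] [358.63882894  65.42957934]
```

View pics/w3c.png

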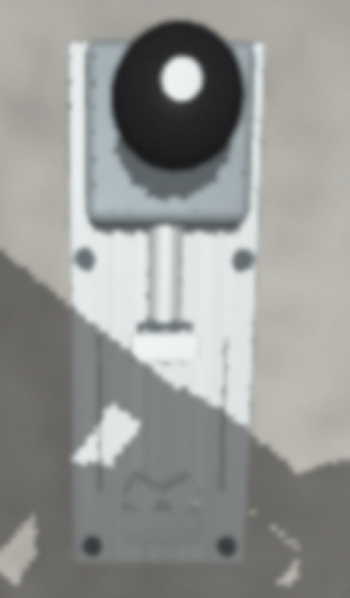

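Run:
```python
from h import *
from scipy.optimize import least_squares
p=np.load("w3.npy",allow_pickle=True).item()
k=2.9167;f=lambda a:np.array([280+a[0]/k-.0,10+a[1]/k])
S=[onz(p,f(a),.012)[:2] for a in[(85,259),(243,259),(92,545),(227,545)]]
print(np.round(S,4)); m1=(S[0]+S[1])/2;m2=(S[2]+S[3])/2;d=m2-m1
print("axis yaw",np.degrees(np.arctan2(d[1],d[0])),"w",np.linalg.norm(S[0]-S[1]),np.linalg.norm(S[2]-S[3]),"perp",[np.degrees(np.arctan2(*(S[i]-S[i+1])[::-1])) for i in(0,2)],"len",np.linalg.norm(d))
E_=[onz(p,f(a),.012)[:2] for a in[(75,562),(244,562)]];me=(E_[0]+E_[1])/2;print("end edge",np.round(E_,4),me.round(4),np.linalg.norm(E_[0]-E_[1]))
o=np.array(p["T"])[:3,3]
def sil(c):
    C=np.array([*c,.078]);w=C-o;w/=np.linalg.norm(w);u=np.cross(w,[0,0,1]);u/=np.linalg.norm(u);v=np.cross(w,u)
    q=proj(p,np.array([C+.019*(np.cos(t)*u+np.sin(t)*v) for t in np.linspace(0,6.3,90)]));return (q.min(0)+q.max(0))/2
b=least_squares(lambda c:sil(c)-f((177.5,95.5)),[.489,-.035]).x;print("ball",b)
ax=d/np.linalg.norm(d);n=np.array([-ax[1],ax[0]])
print("ball off axis",(b-m1)@n,"along from screw1",(b-m1)@ax,"end edge from ball",(me-b)@ax)
print("clamp from ball",b+.1*ax,"nest",b+.097*ax, "jaw top face z31", onz(p,f((165,362)),.031))
t=capture("top");
for r in search_frame("ball",t)[:1]:
    bx=np.array(r["box"]);print("top ball",onz(t,[(bx[0]+bx[2])/2,(bx[1]+bx[3])/2],.078))
```

```text
[[ 0.4739 -0.0785]
 [ 0.5302 -0.0634]
 [ 0.5038 -0.1833]
 [ 0.5562 -0.1692]]
axis yaw -75.13949348679127 w 0.058258117857844086 0.054314337763672345 perp [np.float64(-164.92581738728143), np.float64(-164.95803069249902)] len 0.10897017574380095
end edge [[ 0.4989 -0.192 ]
 [ 0.565  -0.1742]] [ 0.5319 -0.1831] 0.06837736590325091
ball [ 0.49210637 -0.03452405]
ball off axis -0.00028096602506094627 along from screw1 -0.03774962134320083 end edge from ball 0.1538263315211546
clamp from ball [ 0.51775303 -0.13117936] nest [ 0.51698363 -0.1282797 ] jaw top face z31 [ 0.51137705 -0.10612735  0.031     ]
top ball [ 0.48889516 -0.03420423  0.078     ]
```

Run:
```python
from h import *
p=capture("wrist");s=get_state();R=Ro.from_euler("xyz",s["orientation"],degrees=True).as_matrix();T=s["tool_pos"]
for r in cut_out("specimen",p)[:2]:
    print(r["score"],r["box"])
a=np.linspace(0,2*np.pi,40)
for dx in(-.003,0,.003):
    c=T+R@[dx,0,0];q=proj(p,np.array([[c[0]+.015*np.cos(t),c[1]+.015*np.sin(t),T[2]+z] for z in(-.0046,.0174) for t in a]))
    print(dx,q.min(0),q.max(0))
cv2.imwrite("pics/w4.png",cv2.resize(p["pixels"][200:300,260:380],(480,400),interpolation=2))
plan([.5165,-.1280,.03],104.86,8)
```

```text
0.8 [299.7, 215.9, 347.7, 277.0]
-0.003 [293.16382765 221.44398738] [345.62505081 282.35800899]
0 [293.02270125 216.94101132] [345.74550938 277.79928442]
0.003 [292.8804426  212.39780513] [345.86692984 273.19491512]
pose [ 0.5109 -0.1702  0.1696] [180.     0.   105.01] t 6.8
[0.49, 0.2, 1.75] [0.0, 0.0, 0.0003]
[0.49, 0.2, 1.75] [0.0, 0.0, 0.0003]
[0.49, 0.2, 1.75] [0.0, 0.0, 0.0003]
[0.49, 0.2, 1.75] [0.0, 0.0, 0.0003]
[0.49, 0.2, 1.75] [0.0, 0.0, 0.0003]
[0.49, 0.2, 1.75] [0.0, 0.0, 0.0003]
[0.49, 0.2, 1.75] [0.0, 0.0, 0.0003]
[0.49, 0.2, 1.75] [0.0, 0.0, 0.0003]
```

View pics/w4.png

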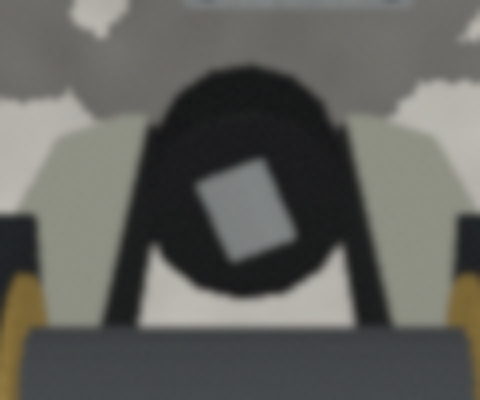

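The specimen sits about 1 mm towards the knob in the grip. The wrist camera has a bias of about 2.5 px in columns, so I correct the nest to roughly (0.515, -0.128).

step_arm(
  increments=[
    {"gripper":1,"translation":[1.2,0.5,1.0],"turn":[0,0,0]},
    {"gripper":1,"translation":[1.3,0.5,2.0],"turn":[0,0,0]},
    {"gripper":1,"translation":[1.2,0.5,2.5],"turn":[0,0,0.002]},
    {"gripper":1,"translation":[0,0,2.5],"turn":[0,0,0]},
    {"gripper":1,"translation":[0,0,2.5],"turn":[0,0,0]},
    {"gripper":1,"translation":[0,0,1.5],"turn":[0,0,0]},
    {"gripper":1,"translation":[0,0,0],"turn":[0,0,0]},
    {"gripper":1,"translation":[0,0,0],"turn":[0,0,0]},
  ],
)

```text
time_s: 7.6
tool_pos: [0.5157, -0.1301, 0.0496]
orientation: [-180.0, -0.0, 104.9]
contact_force: [0.5, -0.4, -0.6]
finger_gap: 0.304
finger_force: 30.0
```

Run:
```python
from h import *
plan([.5153,-.1302,.0171],104.86,1)
a=capture("scene");b=capture("top")
cv2.imwrite("pics/s5.png",np.hstack([cv2.resize(a["pixels"][185:285,190:290],(400,400),interpolation=2),cv2.resize(b["pixels"][180:260,330:410],(400,400),interpolation=2)]))
```

```text
pose [ 0.5157 -0.1301  0.0496] [-1.7998e+02 -2.0000e-02  1.0491e+02] t 7.6
[-0.0, -0.05, 3.25] [-0.0004, -0.0003, 0.0009]
```

View pics/s5.png

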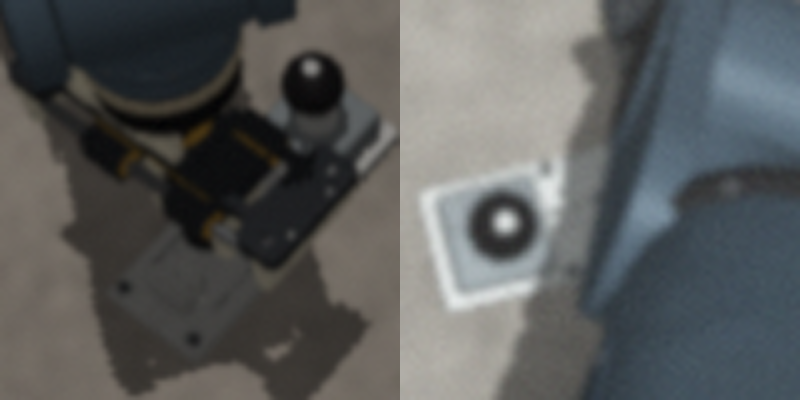

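Both views are mostly blocked by the arm, but the ball at (310,85) and (502,225) is clear of the gripper. I'll lower gently.

step_arm(
  increments=[
    {"gripper":1,"translation":[0,0,1.2],"turn":[0,0,0]},
    {"gripper":1,"translation":[0,0,1.0],"turn":[0,0,0]},
    {"gripper":1,"translation":[0,0,0.6],"turn":[0,0,0]},
    {"gripper":1,"translation":[0,0,0.2],"turn":[0,0,0]},
    {"gripper":1,"translation":[0,0,0.1],"turn":[0,0,0]},
    {"gripper":1,"translation":[0,0,0.1],"turn":[0,0,0]},
    {"gripper":1,"translation":[0,0,0.1],"turn":[0,0,0]},
    {"gripper":1,"translation":[0,0,0],"turn":[0,0,0]},
  ],
)

```text
time_s: 8.5
tool_pos: [0.5158, -0.1306, 0.0167]
orientation: [180.0, 0.0, 104.9]
contact_force: [-0.8, 0.2, -0.4]
finger_gap: 0.299
finger_force: 30.0
```

step_arm(
  increments=[
    {"gripper":0.5,"translation":[0,0,0],"turn":[0,0,0]},
    {"gripper":0.3,"translation":[0,0,0],"turn":[0,0,0]},
    {"gripper":0,"translation":[0,0,0],"turn":[0,0,0]},
    {"gripper":0,"translation":[0,0,0],"turn":[0,0,0]},
    {"gripper":0,"translation":[0,0,0],"turn":[0,0,0]},
    {"gripper":0,"translation":[0,0,-1.0],"turn":[0,0,0]},
    {"gripper":0,"translation":[0,0,-3.0],"turn":[0,0,0]},
    {"gripper":0,"translation":[0,0,-4.0],"turn":[0,0,0]},
  ],
)

```text
time_s: 9.3
tool_pos: [0.5148, -0.1303, 0.097]
orientation: [-179.9, -0.1, 104.9]
contact_force: [0.1, 0.2, 0.0]
finger_gap: 0.942
finger_force: 0.0
```

step_arm(
  increments=[
    {"gripper":0,"translation":[-0.5,0,-4.5],"turn":[0,0,0]},
    {"gripper":0,"translation":[-1.5,-0.5,-4.0],"turn":[0,0,0]},
    {"gripper":0,"translation":[-1.5,-0.5,0],"turn":[0,0,0]},
    {"gripper":0,"translation":[-1.5,-0.4,0],"turn":[0,0,0]},
    {"gripper":0,"translation":[0,0,0],"turn":[0,0,0]},
    {"gripper":0,"translation":[0,0,0],"turn":[0,0,0]},
    {"gripper":0,"translation":[0,0,0],"turn":[0,0,0]},
    {"gripper":0,"translation":[0,0,0],"turn":[0,0,0]},
  ],
)

```text
time_s: 10.1
tool_pos: [0.5149, -0.1819, 0.181]
orientation: [-179.9, -0.0, 104.9]
contact_force: [-0.3, 0.6, -0.2]
finger_gap: 1.001
finger_force: 0.0
```

Run:
```python
from h import *
s=get_state();print(s["time_s"],s["tool_pos"],s["joint_pos"])
p=capture("wrist");np.save("w6.npy",p,allow_pickle=True)
cv2.imwrite("pics/w6c.png",cv2.resize(p["pixels"][10:230,270:410],(382,600),interpolation=2))
for n,z in dict(specimen=.012,jaw=.013,ball=.078,nest=.012).items():
    for r in pinpoint(n,p)[:2]: print(n,round(r["score"],2),np.round(r["pixel"],1),onz(p,r["pixel"],z).round(4)[:2])
for r in cut_out("ball",p)[:1]:print(r["box"])
```

```text
10.1 [ 0.51489543 -0.18187962  0.18100146] [-2.43418192e+01  2.21548252e+01  9.74177439e+01  4.34303268e-03
  6.05013862e+01 -3.92737004e+01]
specimen 0.92 [335.7 141.9] [ 0.5188 -0.1283]
jaw 0.68 [335.3 118.3] [ 0.5113 -0.1031]
ball 0.83 [337.  30.] [ 0.4906 -0.035 ]
nest 0.88 [333.1 140.2] [ 0.5154 -0.1272]
[315.4, 4.7, 362.0, 53.6]
```

View pics/w6c.png

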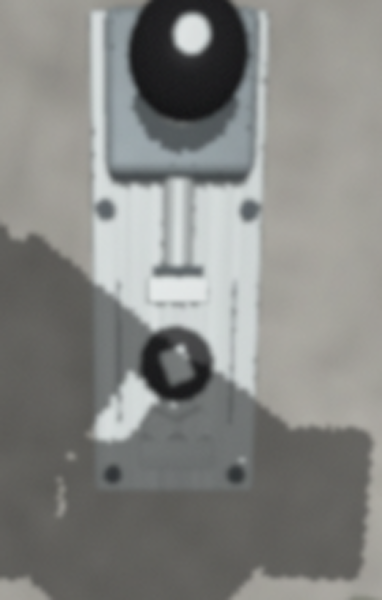

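The specimen stands upright and centred in front of the jaw at (176,362) in the crop, polished face up. Next is the ball at about (0.490, -0.035).

step_arm(
  increments=[
    {"gripper":0,"translation":[3.0,0.3,0],"turn":[0,0,0]},
    {"gripper":0,"translation":[4.0,0.4,0],"turn":[0,0,0]},
    {"gripper":0,"translation":[4.0,0.4,0],"turn":[0,0,0]},
    {"gripper":0,"translation":[3.8,0.3,0],"turn":[0,0,0]},
    {"gripper":0,"translation":[0,0,2.0],"turn":[0,0,0]},
    {"gripper":0,"translation":[0,0,3.0],"turn":[0,0,0]},
    {"gripper":0,"translation":[0,0,3.0],"turn":[0,0,0]},
    {"gripper":0,"translation":[0,0,2.2],"turn":[0,0,0]},
  ],
)

```text
time_s: 11.2
tool_pos: [0.4901, -0.0356, 0.0782]
orientation: [-180.0, -0.0, 104.9]
contact_force: [-0.3, -0.8, -0.7]
finger_gap: 1.002
finger_force: 0.0
```

step_arm(
  increments=[
    {"gripper":0,"translation":[0,0,1.5],"turn":[0,0,0]},
    {"gripper":0,"translation":[0,0,0.5],"turn":[0,0,0]},
    {"gripper":0,"translation":[0,0,0],"turn":[0,0,0]},
    {"gripper":0,"translation":[0,0,0],"turn":[0,0,0]},
    {"gripper":0.4,"translation":[0,0,0],"turn":[0,0,0]},
    {"gripper":0.5,"translation":[0,0,0],"turn":[0,0,0]},
    {"gripper":0.5,"translation":[0,0,0],"turn":[0,0,0]},
    {"gripper":0.5,"translation":[0,0,0],"turn":[0,0,0]},
  ],
)

```text
time_s: 12.0
tool_pos: [0.4907, -0.0359, 0.0599]
orientation: [180.0, 0.0, 104.9]
contact_force: [0.6, 0.5, -0.0]
finger_gap: 0.705
finger_force: 0.0
```

Run:
```python
from h import *
s=get_state();print(s["time_s"],s["tool_pos"],s["orientation"],s["contact_force"],s["torque"],s["finger_gap"],s["joint_pos"][5])
plan([.4903,-.0349,.059],104.9,1)
```

```text
12.0 [ 0.49065652 -0.03588326  0.05985726] [1.79979519e+02 9.23463437e-03 1.04894976e+02] [ 0.55788927  0.46219377 -0.04003008] [-0.07629606  0.07769921  0.06635897] 0.7051170589392283 -24.501514190983585
pose [ 0.4907 -0.0359  0.0599] [1.7998e+02 1.0000e-02 1.0489e+02] t 12.0
[0.1, -0.01, 0.09] [0.0004, 0.0002, -0.0001]
```

step_arm(
  increments=[
    {"gripper":0.5,"translation":[0.1,0,0.1],"turn":[0,0,0]},
    {"gripper":1,"translation":[0,0,0],"turn":[0,0,0]},
    {"gripper":1,"translation":[0,0,0],"turn":[0,0,0]},
    {"gripper":1,"translation":[0,0,0],"turn":[0,0,0]},
    {"gripper":1,"translation":[0,0,0],"turn":[0,0,0]},
    {"gripper":1,"translation":[0,0,0],"turn":[0,0,0]},
    {"gripper":1,"translation":[0,0,0],"turn":[0,0,0]},
    {"gripper":1,"translation":[0,0,0],"turn":[0,0,0]},
  ],
)

```text
time_s: 12.8
tool_pos: [0.4907, -0.0348, 0.0587]
orientation: [179.9, 0.0, 104.9]
contact_force: [3.8, 2.3, -4.0]
finger_gap: 0.398
finger_force: 30.0
```

```bash
cat > st.py <<'E'
from h import *
S=[get_state() for _ in range(4)]
s=S[-1];print(s["time_s"],s["tool_pos"].round(4),s["orientation"].round(2),"F",np.mean([x["contact_force"] for x in S],0).round(2),"M",np.mean([x["torque"] for x in S],0).round(3),"tau6",s["tau"][5].round(3),"gap",s["finger_gap"].round(3),s["finger_force"],"q6",s["joint_pos"][5].round(1))
E
python3 st.py
```

```text
Traceback (most recent call last):
  File "st.py", line 3, in <module>
    s=S[-1];print(s["time_s"],s["tool_pos"].round(4),s["orientation"].round(2),"F",np.mean([x["contact_force"] for x in S],0).round(2),"M",np.mean([x["torque"] for x in S],0).round(3),"tau6",s["tau"][5].round(3),"gap",s["finger_gap"].round(3),s["finger_force"],"q6",s["joint_pos"][5].round(1))
                                                                                                                                                                                                                          ^^^^^^^^^^^^^^^^^^^^^
AttributeError: 'float' object has no attribute 'round'
```

```bash
sed -i 's/s\["finger_gap"\].round(3)/round(s["finger_gap"],3)/' st.py; python3 st.py
```

```text
12.8 [ 0.4907 -0.0348  0.0587] [1.7995e+02 1.0000e-02 1.0489e+02] F [ 3.85  2.26 -3.95] M [ 0.334 -0.678  0.002] tau6 0.014 gap 0.398 29.999236464500427 q6 -24.4
```

step_arm(
  increments=[
    {"gripper":1,"translation":[0,0.05,0],"turn":[0,0,0.04]},
    {"gripper":1,"translation":[0,0,0],"turn":[0,0,0.08]},
    {"gripper":1,"translation":[0,0,0],"turn":[0,0,0.08]},
    {"gripper":1,"translation":[0,0,0],"turn":[0,0,0.08]},
    {"gripper":1,"translation":[0,0,0],"turn":[0,0,0.08]},
    {"gripper":1,"translation":[0,0,0],"turn":[0,0,0.08]},
    {"gripper":1,"translation":[0,0,0],"turn":[0,0,0.08]},
    {"gripper":1,"translation":[0,0,0],"turn":[0,0,0.08]},
  ],
)

```text
time_s: 13.6
tool_pos: [0.4903, -0.0348, 0.0586]
orientation: [-179.9, 0.0, 70.4]
contact_force: [-0.6, 0.9, 1.1]
finger_gap: 0.389
finger_force: 30.0
```

```bash
python3 st.py
```

```text
13.6 [ 0.4903 -0.0348  0.0586] [-1.7994e+02  2.0000e-02  7.0350e+01] F [-0.61  0.93  1.12] M [0.145 0.16  0.108] tau6 -1.185 gap 0.389 29.997509121894836 q6 10.2
```

step_arm(
  increments=[
    {"gripper":1,"translation":[0,0,0],"turn":[0,0,0.06]},
    {"gripper":1,"translation":[0,0,0],"turn":[0,0,0.06]},
    {"gripper":1,"translation":[0,0,0],"turn":[0,0,0.06]},
    {"gripper":1,"translation":[0,0,0],"turn":[0,0,0.06]},
    {"gripper":1,"translation":[0,0,0],"turn":[0,0,0.06]},
    {"gripper":1,"translation":[0,0,0],"turn":[0,0,0.06]},
    {"gripper":1,"translation":[0,0,0],"turn":[0,0,0.04]},
    {"gripper":1,"translation":[0,0,0],"turn":[0,0,0.02]},
  ],
)

```text
time_s: 14.4
tool_pos: [0.4901, -0.0346, 0.0586]
orientation: [-179.9, 0.1, 46.4]
contact_force: [-2.7, 1.8, 2.5]
finger_gap: 0.395
finger_force: 30.0
```

```bash
python3 st.py
python3 - <<'E'
from h import *
# how does the specimen sit? top/scene view
for c in("scene","top"):
    p=capture(c)
    for n,z in dict(specimen=.012,jaw=.013).items():
        for r in pinpoint(n,p)[:3]:
            X=onz(p,r["pixel"],z)
            if X[1]<0: print(c,n,round(r["score"],2),X[:2].round(4))
    cv2.imwrite(f"pics/{c}8.png",p["pixels"])
E
```

```text
14.4 [ 0.4901 -0.0346  0.0586] [-1.7992e+02  6.0000e-02  4.6400e+01] F [-2.66  1.82  2.52] M [0.389 0.605 0.159] tau6 0.119 gap 0.395 30.000407695770264 q6 34.1
scene specimen 0.63 [ 0.5137 -0.1215]
scene jaw 0.6 [ 0.5018 -0.1205]
```

step_arm(
  increments=[
    {"gripper":1,"translation":[0,0,0],"turn":[0,0,0.02]},
    {"gripper":1,"translation":[0,0,0],"turn":[0,0,0.02]},
    {"gripper":1,"translation":[0,0,0],"turn":[0,0,0.02]},
    {"gripper":1,"translation":[0,0,0],"turn":[0,0,0.02]},
    {"gripper":1,"translation":[0,0,0],"turn":[0,0,0.02]},
    {"gripper":1,"translation":[0,0,0],"turn":[0,0,0.02]},
    {"gripper":1,"translation":[0,0,0],"turn":[0,0,0.02]},
    {"gripper":1,"translation":[0,0,0],"turn":[0,0,0.02]},
  ],
)

```text
time_s: 15.5
tool_pos: [0.49, -0.0345, 0.0585]
orientation: [-179.9, 0.1, 37.3]
contact_force: [-5.5, 4.0, 5.1]
finger_gap: 0.395
finger_force: 30.0
```

```bash
python3 st.py
```

```text
15.5 [ 0.49   -0.0345  0.0585] [-1.7992e+02  7.0000e-02  3.7300e+01] F [-5.54  4.03  5.15] M [0.486 1.037 0.17 ] tau6 -0.202 gap 0.395 30.00054270029068 q6 43.2
```

step_arm(
  increments=[
    {"gripper":1,"translation":[0,-0.03,-0.02],"turn":[0,0,0.02]},
    {"gripper":1,"translation":[0,-0.03,-0.02],"turn":[0,0,0.02]},
    {"gripper":1,"translation":[0,0,0],"turn":[0,0,0.02]},
    {"gripper":1,"translation":[0,0,0],"turn":[0,0,0.02]},
    {"gripper":1,"translation":[0,0,0],"turn":[0,0,0.02]},
    {"gripper":1,"translation":[0,0,0],"turn":[0,0,0.02]},
    {"gripper":1,"translation":[0,0,0],"turn":[0,0,0.02]},
    {"gripper":1,"translation":[0,0,0],"turn":[0,0,0.02]},
  ],
)

```text
time_s: 16.3
tool_pos: [0.49, -0.0344, 0.0587]
orientation: [-180.0, 0.1, 28.0]
contact_force: [-3.7, -2.6, -7.4]
finger_gap: 0.394
finger_force: 30.0
```

```bash
python3 st.py
```

```text
16.3 [ 0.49   -0.0344  0.0587] [-1.7998e+02  6.0000e-02  2.8040e+01] F [-3.74 -2.59 -7.41] M [-0.534  0.812  0.113] tau6 -0.205 gap 0.394 29.998312890529633 q6 52.5
```

step_arm(
  increments=[
    {"gripper":1,"translation":[0,0,0.02],"turn":[0,0,0.02]},
    {"gripper":1,"translation":[-0.02,0,0],"turn":[0,0,0.02]},
    {"gripper":1,"translation":[0,0,0],"turn":[0,0,0.02]},
    {"gripper":1,"translation":[0,0,0],"turn":[0,0,0.02]},
    {"gripper":1,"translation":[0,0,0],"turn":[0,0,0.02]},
    {"gripper":1,"translation":[0,0,0],"turn":[0,0,0.02]},
    {"gripper":1,"translation":[0,0,0],"turn":[0,0,0.02]},
    {"gripper":1,"translation":[0,0,0],"turn":[0,0,0.02]},
  ],
)

```text
time_s: 17.1
tool_pos: [0.4899, -0.0343, 0.0587]
orientation: [-180.0, 0.0, 18.9]
contact_force: [-4.5, -1.6, -5.4]
finger_gap: 0.396
finger_force: 30.0
```

```bash
python3 st.py
python3 - <<'E'
from h import *
p=capture("scene")
for n,z in dict(specimen=.012,jaw=.013).items():
    for r in pinpoint(n,p)[:3]:
        X=onz(p,r["pixel"],z)
        if X[1]<0: print(n,round(r["score"],2),X[:2].round(4))
cv2.imwrite("pics/s9.png",cv2.resize(p["pixels"][205:285,200:300],(500,400),interpolation=2))
E
```

```text
17.1 [ 0.4899 -0.0343  0.0587] [-1.7998e+02  4.0000e-02  1.8860e+01] F [-4.54 -1.62 -5.4 ] M [-0.235  1.018  0.164] tau6 -0.204 gap 0.396 29.99860793352127 q6 61.7
specimen 0.42 [ 0.5075 -0.1257]
jaw 0.41 [ 0.4982 -0.1138]
```

View pics/s9.png

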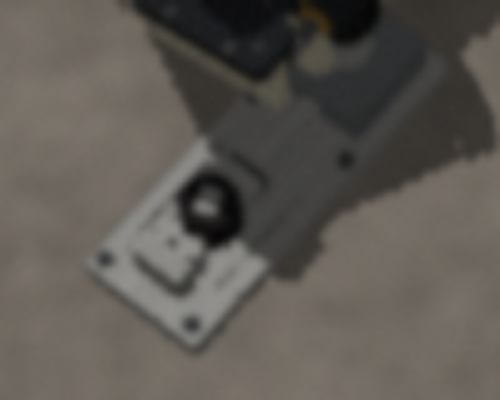

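The jaw at (250,165) is now close behind the specimen at (210,210), and the vee at (170,265) is still several mm ahead. I'll keep turning.

step_arm(
  increments=[
    {"gripper":1,"translation":[0,-0.02,0.02],"turn":[0,0,0.02]},
    {"gripper":1,"translation":[-0.02,0,0],"turn":[0,0,0.02]},
    {"gripper":1,"translation":[0,0,0],"turn":[0,0,0.02]},
    {"gripper":1,"translation":[0,0,0],"turn":[0,0,0.02]},
    {"gripper":1,"translation":[0,0,0],"turn":[0,0,0.02]},
    {"gripper":1,"translation":[0,0,0],"turn":[0,0,0.02]},
    {"gripper":1,"translation":[0,0,0],"turn":[0,0,0.02]},
    {"gripper":1,"translation":[0,0,0],"turn":[0,0,0.02]},
  ],
)

```text
time_s: 18.05
tool_pos: [0.4899, -0.0342, 0.0587]
orientation: [-180.0, 0.0, 9.7]
contact_force: [-4.9, -1.2, -3.9]
finger_gap: 0.393
finger_force: 30.0
```

```bash
python3 st.py
```

```text
18.05 [ 0.4899 -0.0342  0.0587] [-1.7999e+02  1.0000e-02  9.6900e+00] F [-4.93 -1.2  -3.94] M [-0.19   1.017  0.164] tau6 -0.205 gap 0.393 29.998851120471954 q6 70.9
```

step_arm(
  increments=[
    {"gripper":1,"translation":[-0.03,0,0.02],"turn":[0,0,0.02]},
    {"gripper":1,"translation":[-0.02,0,0],"turn":[0,0,0.02]},
    {"gripper":1,"translation":[0,0,0],"turn":[0,0,0.02]},
    {"gripper":1,"translation":[0,0,0],"turn":[0,0,0.02]},
    {"gripper":1,"translation":[0,0,0],"turn":[0,0,0.02]},
    {"gripper":1,"translation":[0,0,0],"turn":[0,0,0.02]},
    {"gripper":1,"translation":[0,0,0],"turn":[0,0,0.02]},
    {"gripper":1,"translation":[0,0,0],"turn":[0,0,0.02]},
  ],
)

```text
time_s: 18.85
tool_pos: [0.4898, -0.0342, 0.0586]
orientation: [-180.0, -0.0, 0.5]
contact_force: [-0.8, 4.9, 0.4]
finger_gap: 0.397
finger_force: 30.0
```

```bash
python3 st.py
```

```text
18.85 [ 0.4898 -0.0342  0.0586] [-1.7999e+02 -5.0000e-02  5.2000e-01] F [-0.78  4.95  0.39] M [0.925 0.254 0.144] tau6 -0.201 gap 0.397 29.99973624944687 q6 80.0
```

step_arm(
  increments=[
    {"gripper":1,"translation":[0,-0.04,0],"turn":[0,0,0.02]},
    {"gripper":1,"translation":[0,0,0],"turn":[0,0,0.02]},
    {"gripper":1,"translation":[0,0,0],"turn":[0,0,0.02]},
    {"gripper":1,"translation":[0,0,0],"turn":[0,0,0.02]},
    {"gripper":1,"translation":[0,0,0],"turn":[0,0,0.02]},
    {"gripper":1,"translation":[0,0,0],"turn":[0,0,0.02]},
    {"gripper":1,"translation":[0,0,0],"turn":[0,0,0.02]},
    {"gripper":1,"translation":[0,0,0],"turn":[0,0,0.02]},
  ],
)

```text
time_s: 19.65
tool_pos: [0.4898, -0.034, 0.0586]
orientation: [180.0, -0.0, -8.6]
contact_force: [0.9, 1.8, 2.0]
finger_gap: 0.394
finger_force: 30.0
```

```bash
python3 st.py
```

```text
19.65 [ 0.4898 -0.034   0.0586] [ 1.80e+02 -4.00e-02 -8.64e+00] F [0.94 1.78 2.04] M [ 0.204 -0.065  0.112] tau6 -0.204 gap 0.394 30.00005453824997 q6 89.2
```

step_arm(
  increments=[
    {"gripper":1,"translation":[0,0,0],"turn":[0,0,0.02]},
    {"gripper":1,"translation":[0,0,0],"turn":[0,0,0.02]},
    {"gripper":1,"translation":[0,0,0],"turn":[0,0,0.02]},
    {"gripper":1,"translation":[0,0,0],"turn":[0,0,0.02]},
    {"gripper":1,"translation":[0,0,0],"turn":[0,0,0.02]},
    {"gripper":1,"translation":[0,0,0],"turn":[0,0,0.02]},
    {"gripper":1,"translation":[0,0,0],"turn":[0,0,0.02]},
    {"gripper":1,"translation":[0,0,0],"turn":[0,0,0.02]},
  ],
)

```text
time_s: 20.45
tool_pos: [0.4898, -0.0339, 0.0585]
orientation: [-180.0, -0.0, -17.8]
contact_force: [3.7, 3.3, 3.3]
finger_gap: 0.393
finger_force: 30.0
```

```bash
python3 st.py
python3 - <<'E'
from h import *
p=capture("scene")
cv2.imwrite("pics/s10.png",cv2.resize(p["pixels"][205:285,200:300],(500,400),interpolation=2))
E
```

```text
20.45 [ 0.4898 -0.0339  0.0585] [-1.7999e+02 -3.0000e-02 -1.7810e+01] F [3.66 3.32 3.27] M [ 0.459 -0.599  0.204] tau6 -0.101 gap 0.393 30.000371038913727 q6 98.4
```

View pics/s10.png

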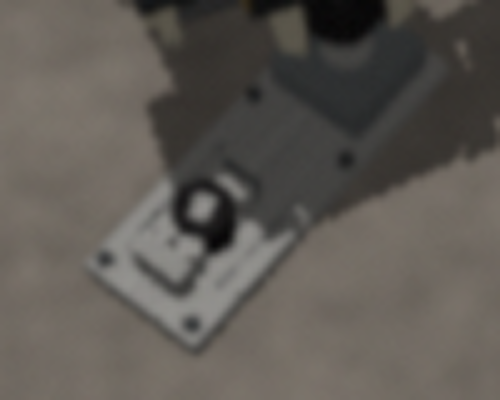

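step_arm(
  increments=[
    {"gripper":1,"translation":[0.02,-0.03,0],"turn":[0,0,0.005]},
    {"gripper":1,"translation":[0,-0.01,0],"turn":[0,0,0.005]},
    {"gripper":1,"translation":[0,0,0],"turn":[0,0,0.005]},
    {"gripper":1,"translation":[0,0,0],"turn":[0,0,0.005]},
    {"gripper":1,"translation":[0,0,0],"turn":[0,0,0.005]},
    {"gripper":1,"translation":[0,0,0],"turn":[0,0,0.005]},
    {"gripper":1,"translation":[0,0,0],"turn":[0,0,0.005]},
    {"gripper":1,"translation":[0,0,0],"turn":[0,0,0.005]},
  ],
)

```text
time_s: 21.3
tool_pos: [0.4898, -0.0339, 0.0585]
orientation: [180.0, -0.0, -20.0]
contact_force: [2.3, 0.1, 4.6]
finger_gap: 0.395
finger_force: 30.0
```

```bash
python3 st.py
```

```text
21.3 [ 0.4898 -0.0339  0.0585] [ 1.7998e+02 -1.0000e-02 -2.0040e+01] F [2.29 0.09 4.57] M [ 0.03  -0.343  0.266] tau6 0.177 gap 0.395 30.000863671302795 q6 100.7
```

It has tightened: the torque rose from about 0.12 to 0.27 N m, which is about 15–18 N on the jaw. I'll release and lift.

step_arm(
  increments=[
    {"gripper":1,"translation":[0,0,0],"turn":[0,0,0]},
    {"gripper":0.4,"translation":[0,0,0],"turn":[0,0,0]},
    {"gripper":0.2,"translation":[0,0,0],"turn":[0,0,0]},
    {"gripper":0,"translation":[0,0,0],"turn":[0,0,0]},
    {"gripper":0,"translation":[0,0,0],"turn":[0,0,0]},
    {"gripper":0,"translation":[0,0,0],"turn":[0,0,0]},
    {"gripper":0,"translation":[0,0,-2.0],"turn":[0,0,0]},
    {"gripper":0,"translation":[0,0,-4.0],"turn":[0,0,0]},
  ],
)

```text
time_s: 22.1
tool_pos: [0.4881, -0.0334, 0.1171]
orientation: [179.9, 0.3, -20.0]
contact_force: [0.4, 0.1, -0.3]
finger_gap: 0.952
finger_force: 0.0
```

step_arm(
  increments=[
    {"gripper":0,"translation":[0,0,-4.0],"turn":[0,0,0]},
    {"gripper":0,"translation":[-3.0,0,-4.0],"turn":[0,0,0]},
    {"gripper":0,"translation":[-4.0,0,-1.0],"turn":[0,0,0]},
    {"gripper":0,"translation":[-4.0,0,0],"turn":[0,0,0]},
    {"gripper":0,"translation":[-3.0,0,0],"turn":[0,0,0]},
    {"gripper":0,"translation":[0,0,0],"turn":[0,0,0]},
    {"gripper":0,"translation":[0,0,0],"turn":[0,0,0]},
    {"gripper":0,"translation":[0,0,0],"turn":[0,0,0]},
  ],
)

```text
time_s: 22.9
tool_pos: [0.3591, 0.0141, 0.2086]
orientation: [-180.0, -0.0, -20.0]
contact_force: [0.0, -0.0, 1.4]
finger_gap: 1.0
finger_force: 0.0
```

```bash
python3 st.py
python3 - <<'E'
from h import *
a=capture("scene");b=capture("top")
cv2.imwrite("pics/s11.png",np.hstack([cv2.resize(a["pixels"][195:285,200:290],(400,400),interpolation=2),cv2.resize(b["pixels"][190:250,340:400],(400,400),interpolation=2)]))
E
```

```text
22.9 [0.3591 0.0141 0.2086] [-1.7999e+02 -3.0000e-02 -2.0020e+01] F [ 0.01 -0.03  1.41] M [0.051 0.171 0.029] tau6 0.001 gap 1.0 0.0 q6 104.8
```

View pics/s11.png

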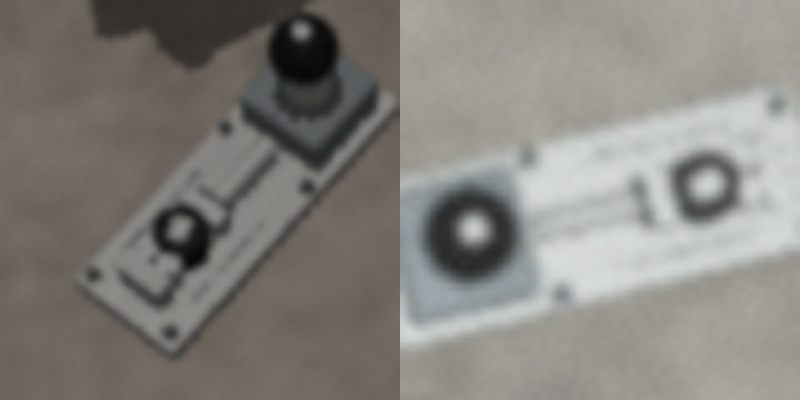

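The jaw block lies flush against the specimen at (706,187), which is upright in the vee, polished face up. The arm is clear, so I'm handing in.

```bash
python3 -c "
from cell import *
print(hand_in())"
```

```text
the job is handed in; nothing more can be done
None
```

The specimen is clamped upright in the vee, polished face up, at about 15 N estimated from the knob torque; the knob is free, the arm is clear, and the job is handed in, with no verdict shown.

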